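Draw the bore gauge out to the square's blade end and hold it for the reading

ROBOT

A 6-joint arm with a two-finger parallel gripper is mounted at the origin on the work surface. World frame = base frame: x ahead of the robot, y to its left, z up, the work surface at z = 0. Lengths are in m, angles in rad, forces in N, time in s.
With the tool pointing down it reaches from about 0.325 to 0.9 m from the base axis. Payload 3.5 kg.
Tool frame: the origin (TCP) lies midway between the tips of the shut fingers; the grasp point (between the pads) lies 19 mm behind it; x points along the fingers, z is the direction in which the jaws open and shut, and the axes are right-handed (so a half turn about x gives the same grasp; the last joint's range is limited). The gripper opens to 85 mm and grips with 20 to 120 N. Pads are 22 mm wide; open, the fingers measure 114 mm over their backs; the gripper's body (76 mm by 85 mm) begins 54 mm behind the grasp point. The pads swing forward as they close: fully open they stand 13 mm farther back than shut.
Start: joints at [1.131, 0.276, -0.026, 1.268, 0, 1.467], TCP at [0.207, 0.59, 0.231] pointing down, gripper open.
Joint ranges: [-3.12, 3.12], [-0.85, 1.88], [-1.08, 1.24], [-1.95, 2.15], [-1.57, 1.53], [-3.14, 3.14]. Speed limits (rad/s): [2.57, 2.57, 3.14, 3.14, 3.14, 3.14].

INTERFACE

Orientations are given as a unit quaternion [w, x, y, z].
In Python, from workcell import bot, eyes, ticket gives the robot as it stands.
- The arm moves only by the tool play_rows, never from a script. Its argument "increments" is a list of rows, each a list of 4 numbers: the shift along the tool's x, y, z in mm, then the turn about the tool's x in degrees. In form: [[dx, dy, dz, turn], ...]. A call has 1 to 20 rows; each row shifts and turns the commanded pose from where the row before left it, along the tool's axes as they then stand; what a row does not reach is not made up. A row lasts 1/12 s, in which the tool goes at most 41.7 mm and 7.16 degrees, less where a joint would pass 70% of its speed; a pose out of reach is approached as far as the arm can. A call with a gripper value outside its range is refused whole. "jaw" is the gripper command: -1 is fully open, 1 is shut, values between are in proportion, set as the call begins (left out, the last holds). The fingers move at their own pace and stop on an object; "newtons" is the grip in N (left out, the last holds). Time passes only in rows, so rows that do not move let the fingers close. It gives the time, the measured TCP pose, the force and the opening at its end, in the units of the state.
- bot.get_obs(): the state, without advancing time (a new reading comes with each control period).
- eyes.read_camera(name): name is "scene" or "top" or "wrist"; returns a dict with "image" (384x512x3 uint8, red, green, blue), "vfov" (degrees; the focal length in pixels is half the picture's height over the tangent of half this angle, whatever the lens; pixels are square), "cx", "cy" (the principal point, pixels), "rvec" (rotation vector, rad) and "tvec" (3), from world to camera coordinates, as OpenCV has them. Camera axes: x right, y down, z forward; pixel columns grow to the right and rows downward; lengths in m; the calibration is good to about 2 mm. A picture is of the moment at which its call begins. There is no depth.
- ticket.close_job(): hands the job in, once; it reports no verdict.
Trained networks look in a picture, given as the dict that the camera call returned (one of the last four; its "shot" number tells which), for a name from the list of things; names that differ only in an ending like _2 or _b are one class to them, and where a whole thing is asked for, a point or a joint stands for the part that bears it (a point fixed in the world has none). Each returns a list of dicts, best first, with "confidence" (0 to 1); they miss things now and then, are a little off and sometimes report something else, mostly with a low value. They report only what shows in the picture. A call takes as long as a camera call. They do not tell look-alikes from the thing itself.
- eyes.outline_of(picture, query): "pixels" (384x512 bool, what is visible of it) and "bbox" ([left, top, right, bottom] in pixels, round what is visible of it).
The state is a dict: "time": time; "joints": joint angles; "dq": joint speeds; "joint_torque": joint torques, N m; "tcp_pos": TCP position; "tcp_rot": TCP orientation; "force": force on the tool from outside, world axes, zero at the start; "moment": the same for the moment, N m; "gripper_width": finger opening in m.
Only numpy, scipy, OpenCV 4.12 (cv2) and the standard library are available. Lean on these libraries where they do the work, as an engineer would, in place of code of your own. Each camera call takes 0.05 s, during which the arm holds its last target. There are 200 camera calls.

TASK

The plug gauge has been read at the rear bearing seat, deep in the bore of the pinion housing, and now goes to the front seat. Lay the engineer's square flat on the plate beside the gauge (not under it), its stock flush along its whole length against the housing's machined front face and its blade reaching outwards, then draw the gauge straight out along the bore, without forcing it sideways so that it cocks or jams, until the bore side of its depth collar is level with the end of the blade. Finish still gripping the gauge and holding it still and in line there, its tip in the bore, the square still flush and the parts around it left alone.

Things in the scene. Friction and masses are not known exactly. Their poses are not given: they have to be found in the camera images.
- housing: Grey cast iron pinion housing bolted on the stainless plate (top 10 mm above the bench); fixed. Origin: on the plate at the foot of the machined front face, below the bore. x points level into the housing along the bore (front face: plane x = 0), y along the face, z up. The front flange is 200 mm wide (y -100 to 100), 116 mm high, flat down to the plate; the housing is 160 mm deep.
- bore (a point): centre of the bore's mouth on the housing's front face, 62 mm above the plate; axes as the housing's. The bore is 31.5 mm wide and runs along x through the whole depth.
- gauge: Loose bore plug gauge, 0.45 to 0.7 kg, in the bore. Origin: on its axis at the collar's bore side. x points along the plug into the bore: plug 30 mm in diameter (x 0 to 140), depth collar 44 mm in diameter (x -10 to 0), round handle 22 mm in diameter (x -110 to -10). At the start the collar is 1 to 10 mm off the housing's face and the gauge lies 0.75 mm below the bore's centre line.
- grip (a point): a point on the axis of the gauge's handle, 65 mm out from the collar's bore side; axes as the gauge's. No spring: the gauge rubs with a few newtons while in line and stays where it is left.
- square: Loose dark steel engineer's square, 0.29 kg, lying flat on the plate, L-shaped from above. Origin: underside, middle of the stock's outer long face. Stock 70 mm long (y -35 to 35), 18 wide (x -18 to 0), 18 high; outer face x = 0. Blade along -x at the stock's -y end: x -100 to -18, 22 wide (y -35 to -13), 8 thick, undersides flush. Laid right, its x points the same way as the housing's.
- stock_a (a point): the +y end of the square's outer stock face, 9 mm above its underside
- stock_b (a point): the -y end (the blade's end) of the square's outer stock face, 9 mm above its underside
- blade_end (a point): middle of the blade's end edge, on the top of the blade, 100 mm out from the outer stock face
- gear: Loose bystander: case-hardened helical gear, 72 mm in diameter, 32 mm high, lying flat on the plate. Origin: centre of its underside.
- bearing: Loose bystander: shielded ball bearing, 52 mm in diameter, 15 mm high, lying flat on the plate. Origin: centre of its underside.
- bolt: Loose bystander: zinc-plated hex bolt standing on its 30 mm head, 62 mm high. Origin: centre of its underside.
- fixture: Fixed bystander: polymer gear fixture locked in a steel bayonet socket, 96 mm in diameter, 60 mm high. Origin: centre of its underside.
Things that resemble listed ones, but are neither listed nor needed, are in the scene too. Leave any turquoise look-alike of the square alone.

How it is judged:
On the way:
1. the square lies flat with its stock flush against the housing's front face beside the gauge, the gauge not yet drawn (x of stock_a in the frame of housing between -0.0025 and 0.003 m and x of stock_b in the frame of housing between -0.0025 and 0.003 m and y of stock_a in the frame of housing below 0.103 m and y of stock_b in the frame of housing above -0.103 m and (y of blade_end in the frame of housing below -0.03 m or y of blade_end in the frame of housing above 0.03 m) and z of square in the frame of housing below 0.003 m and angle between square's own z axis and vertical below 0.05 rad and x of gauge in the frame of housing above -0.025 m), for 0.2 s.
At the end, for the whole second after the job is handed in: Square flat on the plate, stock wholly on the housing face, both ends within 2.5 mm of it, blade 30 mm or more beside the bore axis; collar within 4 mm of level with the blade end, plug in the bore within 0.03 rad of its axis, gripped, still, touching neither square nor plate (x of stock_a in the frame of housing between -0.0025 and 0.003 m and x of stock_b in the frame of housing between -0.0025 and 0.003 m and y of stock_a in the frame of housing below 0.103 m and y of stock_b in the frame of housing above -0.103 m and (y of blade_end in the frame of housing below -0.03 m or y of blade_end in the frame of housing above 0.03 m) and z of square in the frame of housing below 0.003 m and angle between square's own z axis and vertical below 0.05 rad and x of gauge in the frame of blade_end between -0.004 and 0.004 m and x of gauge in the frame of housing above -0.112 m and angle between the x axis of gauge and the x axis of housing, either way round below 0.03 rad and contact force between gauge and the fingers above 3 N and linear speed of each of gauge, square below 0.01 m/s and contact force between gauge and square below 0.5 N and contact force between gauge and plate below 0.5 N); the arm keeps its last pose, push and grip.
It fails at once if the gauge is pulled right out of the bore (x of gauge in the frame of housing below -0.135 m).
It fails at once if the gauge is forced against the bore, cocked or jammed (over 60 N) (contact force between gauge and housing above 60 N).
It fails at once if the gear is knocked away (distance of gear from where it was at the start of the episode above 0.015 m).
It fails at once if the bearing is knocked away (distance of bearing from where it was at the start of the episode above 0.015 m).
It fails at once if the bolt is knocked away (distance of bolt from where it was at the start of the episode above 0.015 m).
It also fails if it takes over 51 s, if anything falls off the work surface, if the arm or the gripper's body presses on something with over 40 N, if the wrist force passes 120 N, or if a joint passes its speed limit or range.

## Working session

There is one attempt and no reset: what is moved stays moved. The work goes in short steps, Python scripts to look and compute and a tool call to move; the robot and the scene stay as the last step left them, time stands still between calls to the robot, and variables do not carry over. Pictures are saved under pics/ and viewed, about 8 in all and at most 12, crops included, and the job is handed in when it is done.

Besides the shell and the picture viewer there is one more tool, called after "Request:" by a JSON object that holds its "op" and its "data". play_rows: Moves the arm, as the interface text tells. Its arguments: {"type":"object","properties":{"increments":{"type":"array","items":{"type":"array","items":{"type":"number"}}},"jaw":{"type":"number"},"newtons":{"type":"number"}},"required":["increments"]}

```bash
mkdir -p pics; ls
python3 - <<'E'
from workcell import bot, eyes
import cv2,pickle
o=bot.get_obs();print({k:o[k] for k in('time','tcp_pos','tcp_rot','gripper_width','force')})
P={}
for n in("scene","top"):
    p=eyes.read_camera(n);P[n]=p
    cv2.imwrite(f"pics/{n}0.png",cv2.resize(p["image"][:,:,::-1],(800,600),interpolation=cv2.INTER_CUBIC))
    print(n,p['vfov'],p['cx'],p['cy'],p['rvec'],p['tvec'])
    for q in("square","gauge","housing","gear","bearing","bolt","fixture"):
        for d in eyes.outline_of(p,q): print(n,q,round(d['confidence'],2),d['bbox'])
pickle.dump(P,open("p0.pkl","wb"))
E
```

```text
pics
{'time': 0.0, 'tcp_pos': array([0.2062303 , 0.58919093, 0.23015738]), 'tcp_rot': array([ 0.57606061, -0.40949922,  0.57740881,  0.40873418]), 'gripper_width': 0.08547681632587721, 'force': array([ 0.05105755,  0.08404288, -0.08386602])}
scene 49.24970985259101 259.7053192858781 183.7958629918064 [ 1.14850151  2.23039479 -1.05530856] [ 0.3069906  -0.19561878  1.38645376]
scene square 0.73 [205.9, 279.0, 230.0, 300.0]
scene square 0.68 [156.6, 176.4, 201.5, 194.4]
scene square 0.5 [229.3, 114.1, 258.6, 126.6]
scene gauge 0.89 [252.1, 190.4, 293.8, 206.7]
scene gauge 0.71 [291.0, 161.3, 375.2, 266.2]
scene gauge 0.54 [144.1, 225.6, 159.3, 256.8]
scene housing 0.91 [288.5, 165.4, 374.3, 265.0]
scene gear 0.7 [259.9, 154.1, 284.8, 177.1]
scene bearing 0.73 [204.5, 274.6, 229.7, 300.6]
scene bearing 0.25 [157.1, 171.0, 201.3, 195.5]
scene bolt 0.76 [143.8, 225.1, 158.1, 256.3]
scene fixture 0.97 [276.1, 287.5, 325.1, 341.6]
top 45.563960850604076 254.45932423079435 201.4862515839233 [ 2.12964385 -2.14793076  0.17345837] [-0.03434801  0.5023313   1.06386264]
top square 0.82 [352.8, 301.7, 386.2, 353.7]
top square 0.77 [313.5, 162.8, 354.7, 192.0]
top square 0.6 [278.4, 87.7, 289.2, 102.9]
top gauge 0.98 [195.6, 174.4, 241.0, 203.4]
top housing 0.87 [122.8, 148.2, 208.4, 247.2]
top housing 0.39 [313.1, 162.9, 356.2, 192.9]
top gear 0.7 [249.1, 236.4, 283.7, 269.1]
top bearing 0.8 [201.2, 84.4, 221.8, 108.3]
top bolt 0.76 [279.2, 85.6, 289.8, 103.0]
top fixture 0.93 [125.5, 94.5, 166.8, 135.3]
top fixture 0.5 [311.2, 162.8, 354.5, 194.4]
top fixture 0.19 [123.0, 148.5, 209.7, 245.1]
```

View pics/scene0.png

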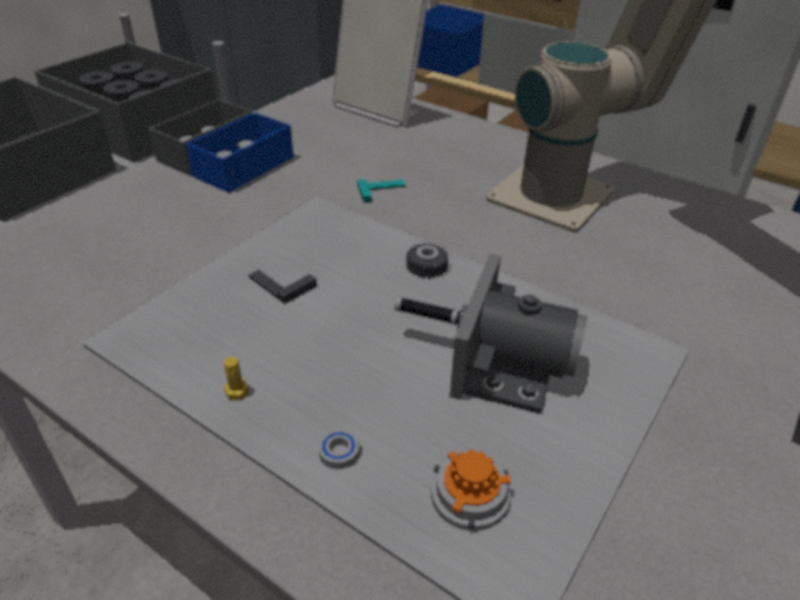

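View pics/top0.png

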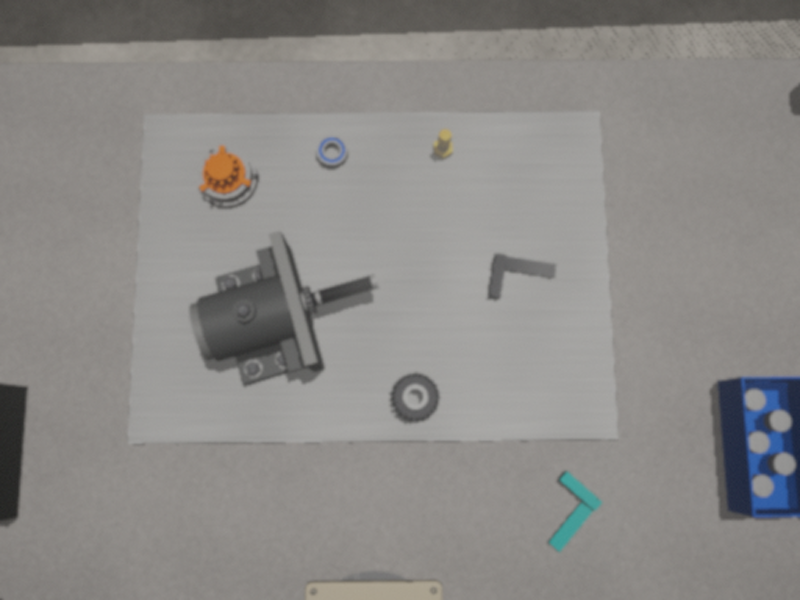

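Scene view: the housing's flange faces left, with the gauge handle at about (400–460, 305) and the dark square at (285, 285). Top view: the dark square has its corner at (497, 262), stock down to (494, 298) and blade right to (555, 270). The gauge handle runs (310, 300) to (375, 283), and the turquoise look-alike is at (575, 510).

```bash
cat > h.py <<'E'
import numpy as np, cv2, pickle
from scipy.optimize import minimize
from scipy.spatial.transform import Rotation as Rn
def K(p):
    f=192/np.tan(np.radians(p['vfov'])/2); return np.array([[f,0,p['cx']],[0,f,p['cy']],[0,0,1.]])
def proj(p,X): return cv2.projectPoints(np.asarray(X,float).reshape(-1,3),np.array(p['rvec']),np.array(p['tvec']),K(p),None)[0][:,0]
def back(p,uv,z):
    R=cv2.Rodrigues(np.array(p['rvec']))[0];c=-R.T@np.array(p['tvec'])
    d=R.T@np.linalg.inv(K(p))@np.array([uv[0],uv[1],1.]); return c+d*(z-c[2])/d[2]
def box(x0,x1,y0,y1,z0,z1): return [[x,y,z] for x in(x0,x1) for y in(y0,y1) for z in(z0,z1)]
def cyl(x0,x1,r):
    a=np.linspace(0,2*np.pi,24,endpoint=False); return [[x,r*np.cos(t),r*np.sin(t)] for x in(x0,x1) for t in a]
SQ=[np.array(box(-.018,0,-.035,.035,0,.018)),np.array(box(-.1,-.018,-.035,-.013,0,.008))]
GA=[np.array(cyl(-.11,-.01,.011)),np.array(cyl(-.01,0,.022))]
def place(X,x,y,z,a):
    c,s=np.cos(a),np.sin(a); return X@np.array([[c,s,0],[-s,c,0],[0,0,1]])+[x,y,z]
def sil(p,parts,x,y,z,a,S=4):
    m=np.zeros((384*S,512*S),np.uint8)
    for X in parts:
        h=cv2.convexHull(((proj(p,place(X,x,y,z,a))+.5)*S).astype(np.float32)).round().astype(int); cv2.fillConvexPoly(m,h,1)
    return cv2.resize(m.astype(np.float32),(512,384),interpolation=cv2.INTER_AREA)
def fit(views,parts,z,g):
    def cost(v):
        t=0
        for p,m in views:
            s=sil(p,parts,v[0]/100,v[1]/100,z,v[2]/10); t+=1-np.minimum(s,m).sum()/np.maximum(s,m).sum()
        return t
    v=np.array([g[0]*100,g[1]*100,g[2]*10])
    for k in(1.,.4):
        r=minimize(cost,v,method='Nelder-Mead',options=dict(initial_simplex=np.vstack([v]+[v+k*e for e in np.eye(3)]),xatol=.005,fatol=1e-4)); v=r.x
    return v/[100,100,10],r.fun
def tcpR(o): q=o['tcp_rot'];return Rn.from_quat([q[1],q[2],q[3],q[0]]).as_matrix()
E
python3 - <<'E'
from h import *
from workcell import eyes,bot
P={n:eyes.read_camera(n) for n in("scene","top")}
t=P['top']; s=lambda u,v:(u*.64-.2,v*.64-.2)
sq=[back(t,s(*q),.02)[:2] for q in((497,262),(552,270),(494,298))];print(sq)
g=[back(t,s(*q),.072)[:2] for q in((308,300),(374,282))];print(g)
for n,q,z in(("gear",(415,397),.03),("bearing",(332,152),.02),("bolt",(444,145),.05)):print(n,back(t,s(*q),z))
d=g[0]-g[1];ag=np.arctan2(d[1],d[0]);ga=(*g[0],ag)
d=sq[0]-sq[1];a=np.arctan2(d[1],d[0]);c=sq[0]+np.array([np.cos(a),np.sin(a)])*.01+.024*np.array([-np.sin(a),np.cos(a)])
def mask(p,q,guess):
    best=None
    for d in eyes.outline_of(p,q):
        b=d['bbox']
        if b[0]<guess[0]<b[2] and b[1]<guess[1]<b[3] and (best is None or d['confidence']>best['confidence']) and b[2]-b[0]<60: best=d
    return best and best['pixels'].astype(np.float32)
for q,parts,z,gs in(("square",SQ,.01,(*c,a)),("gauge",GA,.07125,ga)):
    V=[]
    for n,p in P.items():
        ctr=np.vstack([proj(p,place(X,gs[0],gs[1],z,gs[2])) for X in parts]).mean(0)
        m=mask(p,q,ctr); print(q,n,ctr,None if m is None else m.sum())
        if m is not None: V.append((p,m)); print(fit([(p,m)],parts,z,gs))
    print(q,'init',gs,'fit',fit(V,parts,z,gs))
print(tcpR(bot.get_obs()))
E
```

```text
[array([ 0.58975432, -0.19738581]), array([ 0.57597217, -0.2845128 ]), array([ 0.53145348, -0.19084768])]
[array([0.52113384, 0.09661447]), array([ 0.54796143, -0.00285463])]
gear [ 0.37641492 -0.06376045  0.03      ]
bearing [0.77634056 0.06671001 0.02      ]
bolt [ 0.77444264 -0.11443816  0.05      ]
square scene [183.22654992 183.59283154] 385.0
(array([ 0.56823759, -0.19457696,  1.41227819]), np.float64(0.1419580578804016))
square top [326.60236395 173.88336494] 525.0
(array([ 0.56902952, -0.18723069,  1.40572376]), np.float64(0.07517445087432861))
square init (np.float64(0.567611491186873), np.float64(-0.1837588191267774), np.float64(1.4139116145994335)) fit (array([ 0.56891555, -0.18900644,  1.40616277]), np.float64(0.32504552602767944))
gauge scene [285.28202065 200.9841205 ] 438.0
(array([0.52025242, 0.08968793, 1.87999254]), np.float64(0.2335907220840454))
gauge top [210.27564375 188.22230518] 437.0
(array([0.51867796, 0.10116602, 1.8667744 ]), np.float64(0.1460423469543457))
gauge init (np.float64(0.5211338362405185), np.float64(0.09661447174917925), np.float64(1.834235808050681)) fit (array([0.51926017, 0.09994225, 1.86301313]), np.float64(0.4777231216430664))
[[-1.46909068e-05 -9.43814968e-01  3.30474365e-01]
 [ 2.94795605e-05  3.30474364e-01  9.43814968e-01]
 [-9.99999999e-01  2.36077367e-05  2.29682824e-05]]
```

Request:
{"op": "play_rows", "data": {"increments": [[0,0,0,6.7],[0,0,0,6.7],[0,0,0,6.7],[0,0,0,6.7],[0,0,0,6.7],[0,0,0,6.7],[0,0,0,6.7],[0,0,0,6.7],[0,0,0,6.7],[0,0,0,6.7],[0,0,0,6.7],[0,0,0,6.7],[0,-33,22,0],[0,-33,22,0],[0,-33,22,0],[0,-33,22,0],[0,-33,22,0],[0,-33,22,0],[0,-33,22,0],[0,-33,22,0]], "jaw": -1}}

```text
time: 2.77
tcp_pos: [0.3359, 0.2984, 0.2316]
tcp_rot: [0.705, 0.06, 0.704, -0.059]
force: [0.8, -0.2, 0.6]
gripper_width: 0.0858
```

Request:
{"op": "play_rows", "data": {"increments": [[0,-33,22,0],[0,-33,22,0],[0,-33,22,0],[0,-33,22,0],[0,-33,22,0],[0,-33,22,0],[0,-33,22,0],[0,-33,22,0],[0,-33,22,0],[0,-33,22,0],[5,-33,22,0],[10,-33,22,0],[10,-33,22,0],[10,-33,22,0],[10,-33,22,0],[5,0,0,0],[0,0,0,0],[0,0,0,0]]}}

```text
time: 4.27
tcp_pos: [0.5768, -0.2432, 0.1806]
tcp_rot: [0.704, 0.06, 0.705, -0.06]
force: [-0.5, 0.5, -0.3]
gripper_width: 0.0854
```

```bash
cat > look.py <<'E'
import sys
from h import *
from workcell import eyes,bot
name,cam,q=sys.argv[1:4]
o=bot.get_obs();print('t',o['time'],o['tcp_pos'],'F',o['force'].round(1),'w',o['gripper_width'],'j',np.round(o['joints'],2));R=tcpR(o);print('zyaw',np.degrees(np.arctan2(R[1,2],R[0,2])))
p=eyes.read_camera(cam);im=p['image'][:,:,::-1].copy()
ms=[]
for d in eyes.outline_of(p,q):
    print(q,round(d['confidence'],2),d['bbox']);ms.append(d['pixels'])
pickle.dump((p,ms,o),open(name+'.pkl','wb'))
cv2.imwrite(f'pics/{name}.png',cv2.resize(im,(800,600),interpolation=cv2.INTER_CUBIC))
E
python3 look.py w1 wrist square
python3 - <<'E'
from h import *
p,ms,o=pickle.load(open('w1.pkl','rb'))
print(proj(p,[o['tcp_pos']]))
for m in ms[:2]: print(fit([(p,m.astype(np.float32))],SQ,.01,(.569,-.188,1.406)))
E
```

```text
t 4.2667 [ 0.57677884 -0.243185    0.18064264] F [-0.5  0.5 -0.3] w 0.08537003178721657 j [-0.5   0.31 -0.09  1.17  0.    1.24]
zyaw -9.727419289237812
square 0.93 [0.0, 238.5, 26.3, 291.4]
square 0.7 [207.2, 121.8, 273.6, 215.1]
[[258.15061951 249.60370581]]
(array([ 0.569, -0.188,  1.406]), np.float64(1.0))
(array([ 0.56832131, -0.1887799 ,  1.41350207]), np.float64(0.04113739728927612))
```

View pics/w1.png

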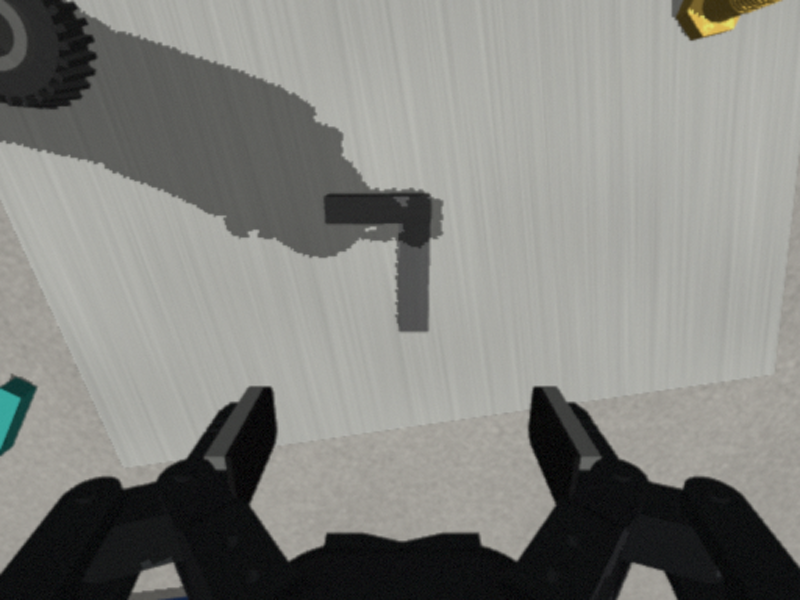

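Request:
{"op": "play_rows", "data": {"increments": [[20,-0.6,1.2,-0.7],[25,-0.6,1.2,0],[30,-0.6,1.2,0],[30,-0.6,1.2,0],[25,-0.6,1.2,0],[15,-0.6,1,0],[7,0,0,0],[5,0,0,0],[4,0,0,0],[3,0,0,0],[2,0,0,0],[1,0,0,0],[0,0,0,0]], "jaw": 0}}

```text
time: 5.45
tcp_pos: [0.5842, -0.2484, 0.0149]
tcp_rot: [0.705, 0.055, 0.705, -0.056]
force: [-0.4, -0.4, -1.2]
gripper_width: 0.0426
```

Request:
{"op": "play_rows", "data": {"increments": [[1,0,0,0],[1,0,0,0],[0.5,0,0,0],[0,0,0,0]]}}

```text
time: 5.78
tcp_pos: [0.5837, -0.2482, 0.0117]
tcp_rot: [0.705, 0.056, 0.705, -0.055]
force: [-0.3, 1.1, 0.4]
gripper_width: 0.0425
```

Request:
{"op": "play_rows", "data": {"increments": [[0,0,0,0],[0,0,0,0],[0,0,0,0],[0,0,0,0],[0,0,0,0],[0,0,0,0],[0,0,0,0],[0,0,0,0]], "jaw": 1, "newtons": 60}}

```text
time: 6.45
tcp_pos: [0.5839, -0.2483, 0.0121]
tcp_rot: [0.705, 0.055, 0.705, -0.056]
force: [-0.7, 0.4, 3.6]
gripper_width: 0.0196
```

Request:
{"op": "play_rows", "data": {"increments": [[-5,0,0,0],[-10,0,0,0],[-10,0,0,-3],[0,0,0,-5],[0,0,0,-5],[0,0,0,-5],[0,0,0,-5],[0,0,0,-3],[0,10,9,0],[0,20,18,0],[0,20,18,0],[0,20,18,0],[0,20,18,0],[0,20,18,0],[0,20,18,0],[0,10,9,0],[0,0,0,0],[0,0,0,0]]}}

```text
time: 7.95
tcp_pos: [0.6633, -0.0766, 0.0367]
tcp_rot: [0.699, -0.105, 0.7, 0.105]
force: [-0.7, -0.6, -2.9]
gripper_width: 0.0194
```

```bash
python3 look.py w2 wrist gauge
python3 - <<'E'
from h import *
p,ms,o=pickle.load(open('w2.pkl','rb'))
for m in ms[:2]: print(m.sum(),fit([(p,m.astype(np.float32))],GA,.07125,(.519,.0985,1.866)))
E
```

```text
t 7.95 [ 0.66328725 -0.07663331  0.03670808] F [-0.7 -0.6 -2.9] w 0.019408469727144793 j [-0.21  0.5  -0.14  0.93 -0.    1.06]
zyaw 17.071658005186304
gauge 0.87 [0.1, 3.2, 43.2, 48.2]
1780 (array([0.51673333, 0.0982199 , 1.88184137]), np.float64(0.01647162437438965))
```

View pics/w2.png

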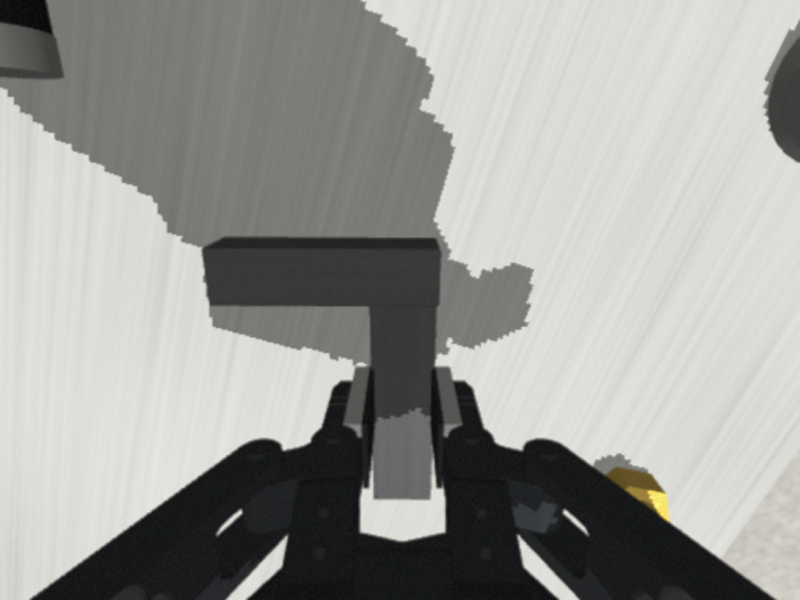

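Request:
{"op": "play_rows", "data": {"increments": [[-15,0,-5,0],[-30,0,-10,0],[-30,0,-10,0],[-30,0,-10,0],[-30,0,-10,0],[-30,0,-10,0],[-15,0,-5,0],[0,0,0,0],[0,0,0,0]]}}

```text
time: 8.8
tcp_pos: [0.6062, -0.0962, 0.2188]
tcp_rot: [0.701, -0.104, 0.698, 0.103]
force: [0.7, 0.1, -3.1]
gripper_width: 0.0199
```

```bash
python3 look.py w3 wrist gauge
python3 - <<'E'
from h import *
p,ms,o=pickle.load(open('w3.pkl','rb'))
for m in ms[:2]: print(m.sum(),fit([(p,m.astype(np.float32))],GA,.07125,(.519,.0985,1.866)))
from workcell import eyes
p=eyes.read_camera('wrist')
z=o['tcp_pos'][2]-.0018
c=np.array(o['tcp_pos'][:2])
a=np.radians(107.1);u=np.array([np.cos(a),np.sin(a)]);v=np.array([-u[1],u[0]])
for d in eyes.outline_of(p,'square'):
    m=d['pixels'].astype(np.float32);print(d['confidence'],d['bbox'])
    # compare only the part ahead of the pads
    print(fit([(p,m)],SQ,z,(*(c+.056*u+.024*v),a)))
E
```

```text
t 8.8 [ 0.60615319 -0.09619628  0.2187599 ] F [ 0.7  0.1 -3.1] w 0.019898207021304976 j [-0.26  0.26 -0.07  1.23 -0.    1.01]
zyaw 16.896376566951982
gauge 0.91 [213.7, 2.8, 241.3, 71.9]
1784 (array([0.51983928, 0.09980651, 1.84910692]), np.float64(0.020928621292114258))
0.95 [129.5, 151.3, 279.2, 321.1]
(array([ 0.56536632, -0.04736577,  1.86491763]), np.float64(0.07557183504104614))
```

View pics/w3.png

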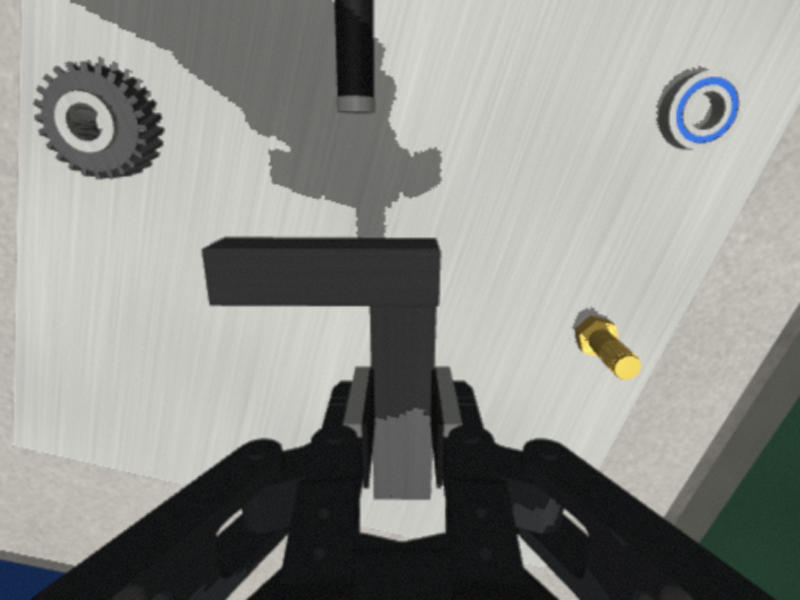

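Request:
{"op": "play_rows", "data": {"increments": [[0,15,0,0],[-5,30,0,0],[-5,35,0,0],[-5,30,0,0],[0,15,0,0],[0,0,0,0],[0,0,0,0]]}}

```text
time: 9.58
tcp_pos: [0.5688, 0.0254, 0.2308]
tcp_rot: [0.699, -0.105, 0.7, 0.105]
force: [0.8, -0.7, -3.5]
gripper_width: 0.0195
```

```bash
python3 look.py w4 wrist gauge
python3 - <<'E'
from h import *
p,ms,o=pickle.load(open('w4.pkl','rb'))
for m in ms[:2]: print(m.sum(),fit([(p,m.astype(np.float32))],GA,.07125,(.519,.0985,1.866)))
E
```

```text
t 9.5833 [0.56884868 0.02543829 0.23084871] F [ 0.8 -0.7 -3.5] w 0.01947075080338756 j [-0.07  0.18 -0.15  1.24 -0.    1.2 ]
zyaw 17.12262312351958
gauge 0.98 [209.6, 87.5, 258.2, 153.0]
1724 (array([0.5183643 , 0.10366017, 1.8535245 ]), np.float64(0.3999341130256653))
```

View pics/w4.png

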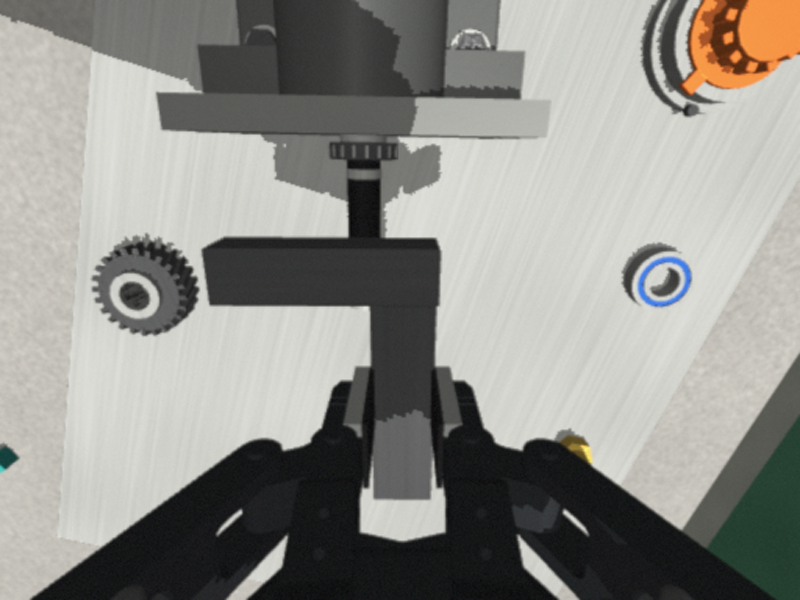

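Run:
```python
from h import *
p,ms,o=pickle.load(open('w4.pkl','rb'))
R=cv2.Rodrigues(np.array(p['rvec']))[0];print('cam',-R.T@np.array(p['tvec']),'axis',R[2],'f',K(p)[0,0])
s=lambda u,v:(u*.64-.2,v*.64-.2)
for z in(.126,.010):
  for l,r in(((157,93),(551,100)),((161,128),(546,137))):
    A,B=back(p,s(*l),z),back(p,s(*r),z);d=A-B;print(z,A,B,np.linalg.norm(d),'yaw',np.degrees(np.arctan2(d[1],d[0]))-90)
for g in((.5184,.1,1.865),):
  im=cv2.resize(p['image'][:,:,::-1],(1024,768),interpolation=cv2.INTER_CUBIC)
cv2.imwrite('pics/c4.png',cv2.resize(p['image'][40:150,90:360,::-1],None,fx=2.9,fy=2.9,interpolation=cv2.INTER_CUBIC))
```

```text
cam [0.54348557 0.10756724 0.37359366] axis [ 0.09636402 -0.31440076 -0.94438665] f 286.6749054910263
0.126 [0.41810956 0.09263067 0.126     ] [0.60964531 0.14845083 0.126     ] 0.19950396657076588 yaw -253.7520450170543
0.126 [0.42213249 0.07653739 0.126     ] [0.61423123 0.13135298 0.126     ] 0.199766556940867 yaw -254.0738434156731
0.01 [0.3593697  0.08563274 0.01      ] [0.64064178 0.16760518 0.01      ] 0.2929734862631713 yaw -253.7520450170543
0.01 [0.3652774  0.06199961 0.01      ] [0.64737625 0.14249683 0.01      ] 0.29335910273742016 yaw -254.0738434156731
```

View pics/c4.png

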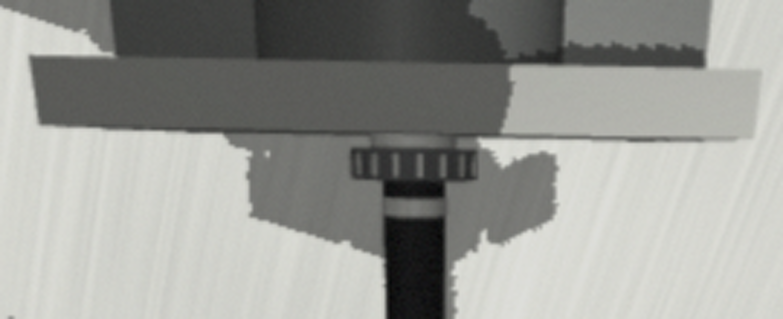

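Request:
{"op": "play_rows", "data": {"increments": [[0,-1,15,1],[0,-1,25,0],[0,-1,20,0],[15,0,0,0],[30,0,0,0],[30,0,0,0],[30,0,0,0],[30,0,0,0],[30,0,0,0],[25,0,0,0],[10,0,0,0],[6,0,0,0],[4,0,0,0],[2,0,0,0],[0,0,0,0],[0,0,0,0]]}}

```text
time: 11.02
tcp_pos: [0.6294, 0.0383, 0.0215]
tcp_rot: [0.701, -0.099, 0.699, 0.098]
force: [0.3, -0.2, -2.8]
gripper_width: 0.0196
```

Request:
{"op": "play_rows", "data": {"increments": [[3,0,-1,0],[3,0,-0.5,0],[1.5,0,0,0],[1,0,0,0],[0.5,0,0,0],[0,0,0,0]]}}

```text
time: 11.52
tcp_pos: [0.6264, 0.0381, 0.0121]
tcp_rot: [0.7, -0.098, 0.7, 0.098]
force: [-4.1, 0.6, 5.4]
gripper_width: 0.0197
```

Request:
{"op": "play_rows", "data": {"increments": [[0,0,0,0],[0,0,0,0],[0,0,0,0],[0,0,0,0],[0,-3,0,0],[0,-9,0,0],[0,-9,0,0],[0,-7,0,0],[0,0,0,0]], "jaw": -0.1}}

```text
time: 12.27
tcp_pos: [0.6351, 0.0091, 0.0109]
tcp_rot: [0.701, -0.098, 0.7, 0.097]
force: [-0.3, -0.4, 0.2]
gripper_width: 0.0471
```

```bash
python3 look.py w5 wrist square
python3 - <<'E'
from h import *
p,ms,o=pickle.load(open('w5.pkl','rb'))
for m in ms[:2]:
  print(m.sum(),fit([(p,m.astype(np.float32))],SQ,.010,(.61,.090,1.853)))
E
```

```text
t 12.2667 [0.63513488 0.00914409 0.01094061] F [-0.3 -0.4  0.2] w 0.04710478737518001 j [-0.09  0.48 -0.24  0.85 -0.    1.21]
zyaw 15.883606272876227
square 0.89 [116.6, 89.4, 280.6, 279.7]
13401 (array([0.58796904, 0.08566836, 1.84809092]), np.float64(0.020056426525115967))
```

View pics/w5.png

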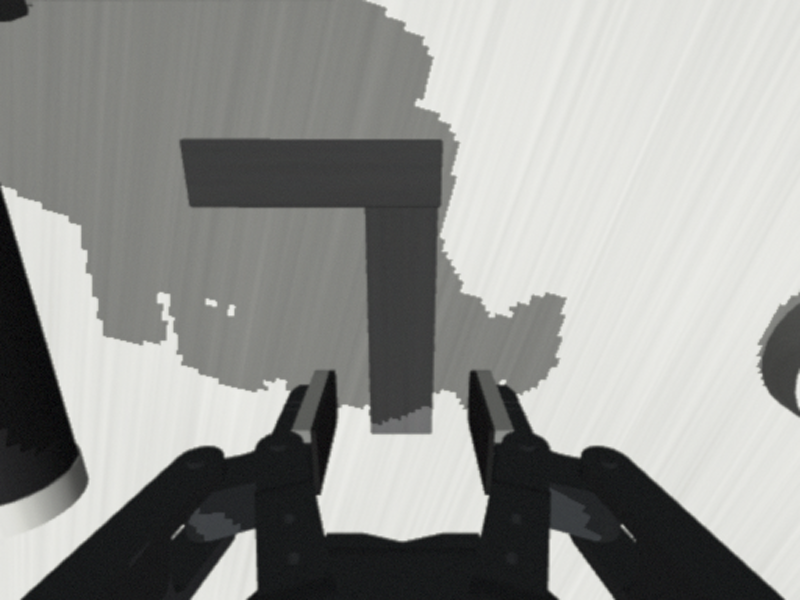

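Request:
{"op": "play_rows", "data": {"increments": [[-1.5,0,0,0],[0,0,0,0],[0,0,0,0],[0,0,0,0],[0,0,0,0],[0,0,0,0],[0,3,0,0],[0,6,0,0],[0,7,0,0],[0,7,0,0],[0,5,0,0],[0,3,0,0],[0,1,0,0],[0,0,0,0]], "jaw": 1, "newtons": 30}}

```text
time: 13.53
tcp_pos: [0.6255, 0.0425, 0.0126]
tcp_rot: [0.7, -0.099, 0.7, 0.099]
force: [0.6, -1.3, 3.6]
gripper_width: 0.0204
```

Request:
{"op": "play_rows", "data": {"increments": [[0,1,0,0],[0,1,0,0],[0,1,0,0],[0,0,0,0]]}}

```text
time: 13.87
tcp_pos: [0.625, 0.0445, 0.0126]
tcp_rot: [0.701, -0.099, 0.7, 0.098]
force: [0.5, -4.3, 5.3]
gripper_width: 0.0208
```

Request:
{"op": "play_rows", "data": {"increments": [[0,1,0,0],[0,1,0,0],[0,0,0,0]]}}

```text
time: 14.12
tcp_pos: [0.6244, 0.0465, 0.0126]
tcp_rot: [0.701, -0.099, 0.7, 0.098]
force: [1.8, -4.4, 5.1]
gripper_width: 0.0208
```

Request:
{"op": "play_rows", "data": {"increments": [[0,1,0,0],[0,1,0,0],[0,0,0,0]]}}

```text
time: 14.37
tcp_pos: [0.6245, 0.0466, 0.0126]
tcp_rot: [0.701, -0.1, 0.7, 0.096]
force: [2.8, -7.4, 4.0]
gripper_width: 0.0206
```

Request:
{"op": "play_rows", "data": {"increments": [[0,1,0,0],[0,1,0,0],[0,0,0,0]]}}

```text
time: 14.62
tcp_pos: [0.6245, 0.0467, 0.0126]
tcp_rot: [0.701, -0.101, 0.7, 0.095]
force: [3.2, -12.6, 2.4]
gripper_width: 0.0206
```

Request:
{"op": "play_rows", "data": {"increments": [[0,1,0,0],[0,1,0,0],[0,0,0,0]]}}

```text
time: 14.87
tcp_pos: [0.6245, 0.0467, 0.0127]
tcp_rot: [0.701, -0.102, 0.7, 0.093]
force: [4.2, -16.8, 0.5]
gripper_width: 0.0208
```

Request:
{"op": "play_rows", "data": {"increments": [[0,-2,0,0],[0,-2,0,0],[0,0,0,0]]}}

```text
time: 15.12
tcp_pos: [0.6246, 0.0467, 0.0127]
tcp_rot: [0.701, -0.099, 0.7, 0.097]
force: [2.4, -7.1, 4.1]
gripper_width: 0.0208
```

Request:
{"op": "play_rows", "data": {"increments": [[0,0,0,0],[0,0,0,0],[0,0,0,0],[0,0,0,0],[0,0,0,0]], "jaw": -0.1}}

```text
time: 15.53
tcp_pos: [0.6225, 0.0493, 0.0116]
tcp_rot: [0.7, -0.098, 0.701, 0.099]
force: [0.1, 0.9, -0.7]
gripper_width: 0.047
```

```bash
python3 look.py w6 wrist square
python3 - <<'E'
from h import *
p,ms,o=pickle.load(open('w6.pkl','rb'))
for m in ms[:2]:
  print(m.sum(),fit([(p,m.astype(np.float32))],SQ,.010,(.58,.122,1.853)))
E
```

```text
t 15.5333 [0.62247165 0.04928699 0.01163411] F [ 0.1  0.9 -0.7] w 0.04700027793593782 j [-0.02  0.46 -0.26  0.85  0.    1.27]
zyaw 16.033875037360886
square 0.62 [149.6, 142.5, 281.2, 287.5]
square 0.51 [469.3, 253.1, 511.3, 340.4]
6097 (array([0.58380395, 0.10157673, 1.85022097]), np.float64(0.49561721086502075))
2454 (array([0.58 , 0.122, 1.853]), np.float64(1.0))
```

View pics/w6.png

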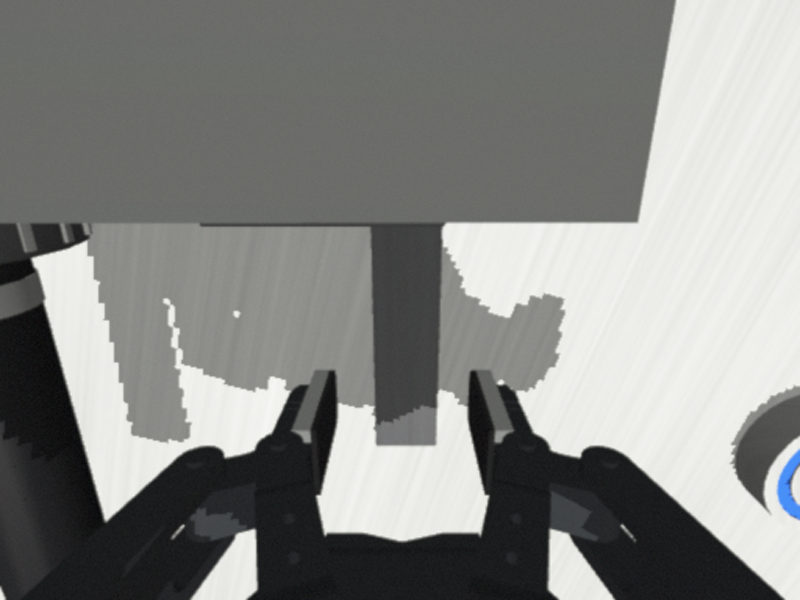

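Request:
{"op": "play_rows", "data": {"increments": [[-10,0,0,0],[-25,0,0,0],[-30,0,0,0],[-30,0,0,0],[-30,0,0,0],[-25,0,-10,0],[-10,3,-25,0],[0,4,-25,0],[0,4,-17,0],[0,1,-8,0],[0,0,0,0],[0,0,0,0]], "jaw": -0.3}}

```text
time: 16.63
tcp_pos: [0.539, 0.0367, 0.1729]
tcp_rot: [0.701, -0.098, 0.7, 0.098]
force: [0.2, 0.2, -0.2]
gripper_width: 0.0558
```

```bash
python3 look.py w7 wrist gauge
python3 - <<'E'
from h import *
p,ms,o=pickle.load(open('w7.pkl','rb'))
for m in ms[:2]:
  print(m.sum(),fit([(p,m.astype(np.float32))],GA,.07125,(.519,.0998,1.853)))
E
```

```text
t 16.6333 [0.53900285 0.03673459 0.17285311] F [ 0.2  0.2 -0.2] w 0.055839893742931704 j [-0.05  0.16 -0.29  1.11  0.    1.24]
zyaw 15.998690046141622
gauge 0.74 [227.1, 119.0, 285.9, 242.4]
3575 (array([0.51974233, 0.09846328, 1.85328595]), np.float64(0.06355959177017212))
```

View pics/w7.png

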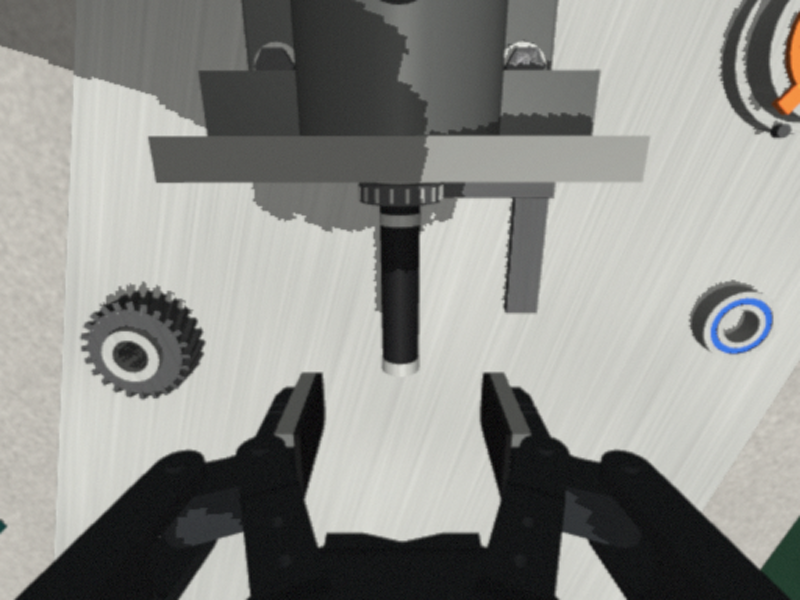

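Run:
```python
from h import *
p,ms,o=pickle.load(open('w7.pkl','rb'))
s=lambda u,v:(u*.64-.2,v*.64-.2)
A,B=back(p,s(156,182),.126),back(p,s(642,181.5),.126);d=A-B
H=(A+B)/2;a=np.arctan2(d[1],d[0])-np.pi/2;print('H',H,np.linalg.norm(d),np.degrees(a)%360)
u=np.array([np.cos(a),np.sin(a),0]);v=np.array([-u[1],u[0],0])
f=lambda n,X:print(n,'u %.4f v %.4f'%((X-H)@u,(X-H)@v))
f('blade end l',back(p,s(505.5,312),.018));f('blade end r',back(p,s(537,312),.018))
f('stock inner a',back(p,s(442,197),.028));f('stock inner b',back(p,s(552,197),.028))
f('gauge',np.array([.51974,.09846,0]));f('tcp',np.array(o['tcp_pos']))
# handle end and collar by pixels
f('handle end',back(p,s(401,376),.07125-.011));f('collar l',back(p,s(360,193),.07125));f('collar r',back(p,s(444,193),.07125))
f('handle l',back(p,s(381,340),.07125));f('handle r',back(p,s(420,340),.07125))
```

```text
H [0.51845251 0.10364296 0.126     ] 0.19991877399002933 106.10480198268743
blade end l u -0.0994 v -0.0749
blade end r u -0.0994 v -0.0974
stock inner a u -0.0176 v -0.0265
stock inner b u -0.0177 v -0.0960
gauge u -0.0053 v 0.0002
tcp u -0.0700 v -0.0012
handle end u -0.1270 v -0.0005
collar l u -0.0104 v 0.0212
collar r u -0.0105 v -0.0237
handle l u -0.0965 v 0.0114
handle r u -0.0966 v -0.0119
```

Request:
{"op": "play_rows", "data": {"increments": [[10,0,-0.6,0],[20,0,-0.5,0],[25,0,0,0],[25,0,0,0],[20,0,0,0],[10,0,0,0],[6,0,0,0],[3,0,0,0],[0,0,0,0],[0,0,0,0]]}}

```text
time: 17.57
tcp_pos: [0.5385, 0.0364, 0.0542]
tcp_rot: [0.701, -0.099, 0.7, 0.098]
force: [-0.5, 0.4, 0.1]
gripper_width: 0.0556
```

Request:
{"op": "play_rows", "data": {"increments": [[0,0,0,0],[0,0,0,0],[0,0,0,0],[0,0,0,0],[0,0,0,0],[0,0,0,0],[0,0,0,0],[0,0,0,0]], "jaw": 1, "newtons": 50}}

```text
time: 18.23
tcp_pos: [0.5381, 0.0363, 0.0538]
tcp_rot: [0.701, -0.099, 0.7, 0.098]
force: [0.0, -1.6, 2.9]
gripper_width: 0.0205
```

Request:
{"op": "play_rows", "data": {"increments": [[0,0,0,0],[0,0,0,0],[0,0,0,0],[0,-1,0,0],[0,-2,0,0],[0,-3,0,0],[0,-3,0,0],[0,-2,0,0],[0,-1,0,0],[0,0,0,0]], "newtons": 90}}

```text
time: 19.07
tcp_pos: [0.54, 0.0283, 0.0533]
tcp_rot: [0.7, -0.096, 0.7, 0.102]
force: [-0.5, 9.3, 5.9]
gripper_width: 0.0195
```

Request:
{"op": "play_rows", "data": {"increments": [[-1,0,0,0],[-1,0,0,0],[0,-2,0,0],[0,-3,0,0],[0,-3,0,0],[0,-3,0,0],[0,-3,0,0],[0,-2,0,0],[0,0,0,0]]}}

```text
time: 19.82
tcp_pos: [0.5448, 0.0085, 0.055]
tcp_rot: [0.7, -0.099, 0.701, 0.098]
force: [1.5, 0.7, -1.7]
gripper_width: 0.0195
```

Request:
{"op": "play_rows", "data": {"increments": [[0,-2,0,0],[0,-4,0,0],[0,-5,0,0],[0,-5,0,0],[0,-5,0,0],[0,-5,0,0],[0,-5,0,0],[0,-4,0,0],[0,-3,0,0],[0,-2,0,0],[0,0,0,0]]}}

```text
time: 20.73
tcp_pos: [0.5561, -0.0297, 0.0553]
tcp_rot: [0.7, -0.099, 0.7, 0.098]
force: [-0.3, 0.3, -1.1]
gripper_width: 0.0195
```

Request:
{"op": "play_rows", "data": {"increments": [[0,-2,0,0],[0,-4,0,0],[0,-5,0,0],[0,-5,0,0],[0,-4,0,0],[0,-3,0,0],[0,-1.5,0,0],[0,0,0,0],[0,0,0,0]]}}

```text
time: 21.48
tcp_pos: [0.5631, -0.0532, 0.0554]
tcp_rot: [0.7, -0.099, 0.7, 0.098]
force: [0.2, -1.1, -2.1]
gripper_width: 0.0195
```

```bash
python3 look.py w8 wrist gauge; python3 look.py s8 scene gauge;python3 look.py t8 top square
python3 - <<'E'
from h import *
p,ms,o=pickle.load(open('t8.pkl','rb'))
m=ms
s=pickle.load(open('s8.pkl','rb'))[0]
a=p['image'][110:250,110:330,::-1];b=s['image'][130:270,180:400,::-1]
cv2.imwrite('pics/c8.png',np.vstack([cv2.resize(x,None,fx=2.13,fy=2.13,interpolation=cv2.INTER_CUBIC) for x in(a,b)]))
E
```

```text
t 21.4833 [ 0.56310491 -0.05320706  0.05541238] F [ 0.2 -1.1 -2.1] w 0.019469999016201566 j [-0.21  0.32 -0.37  0.88 -0.    1.08]
zyaw 15.985047877000547
gauge 0.94 [207.6, 1.9, 309.1, 342.7]
gauge 0.36 [468.1, 330.7, 511.1, 384.0]
t 21.5833 [ 0.56318341 -0.05306375  0.05551052] F [ 0.6 -1.2 -2.6] w 0.019812492795394095 j [-0.21  0.32 -0.37  0.88 -0.    1.08]
zyaw 15.997954762866955
gauge 0.95 [215.7, 180.4, 296.9, 207.6]
gauge 0.6 [204.6, 277.1, 230.2, 298.9]
t 21.6833 [ 0.56314427 -0.05284151  0.05553134] F [ 0.2 -1.4 -2.1] w 0.019493249569550064 j [-0.21  0.32 -0.37  0.88 -0.    1.08]
zyaw 16.002066262225462
square 0.86 [187.4, 154.4, 214.1, 186.4]
square 0.82 [351.0, 301.8, 386.3, 355.5]
```

View pics/w8.png

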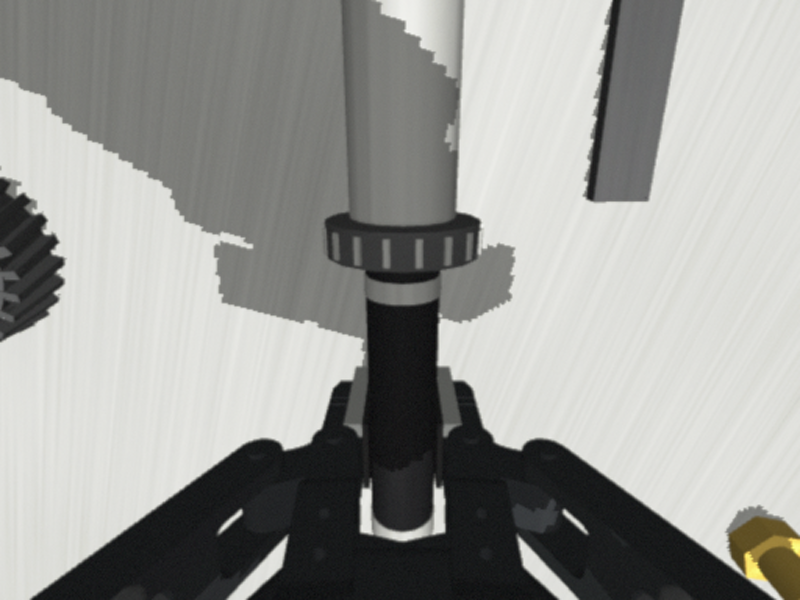

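View pics/c8.png

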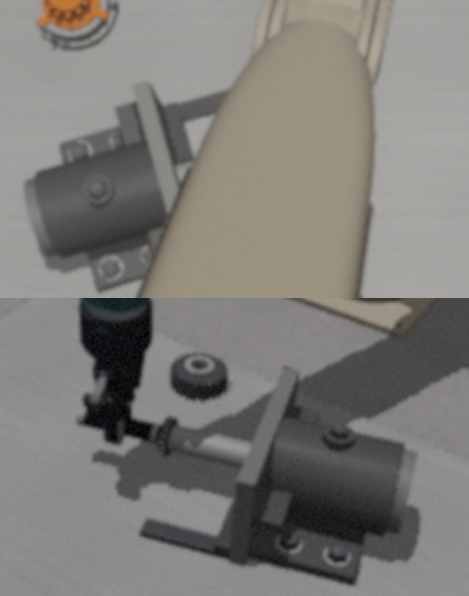

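Run:
```python
from h import *
p,ms,o=pickle.load(open('w8.pkl','rb'))
G=GA+[np.array(cyl(0,.14,.015))]
m=ms[0].astype(np.float32)
a0=np.radians(106.1);u=np.array([np.cos(a0),np.sin(a0)]);v=np.array([-u[1],u[0]]);H=np.array([.51845,.10364])
def cost(q,z):
    x=H+u*q[0]/1e3+v*q[1]/1e3; s=sil(p,G,x[0],x[1],z,a0+q[2]/100)[:225]; k=m[:225]
    return 1-np.minimum(s,k).sum()/np.maximum(s,k).sum()
for z in(.0712,.0725):
    r=minimize(cost,[-98,0,0],args=(z,),method='Nelder-Mead',options=dict(initial_simplex=[[-98,0,0],[-93,0,0],[-98,2,0],[-98,0,2]],xatol=.02,fatol=1e-4));print(z,r.x,r.fun)
s=lambda x,y:(x*.64-.2,y*.64-.2)
for q in((592,201),(649,201)):
    X=back(p,s(*q),.018)[:2]-H;print('blade end',X@u,X@v)
```

```text
0.0712 [-9.70032504e+01  5.66362377e-01 -5.05696569e-02] 0.01739645004272461
0.0725 [-97.02915716   0.63619552  -0.39334821] 0.02238363027572632
blade end -0.0998267003228414 -0.0745960591105768
blade end -0.09985054277657159 -0.09719502568700794
```

Request:
{"op": "play_rows", "data": {"increments": [[0,-0.8,0,0],[0,-0.8,0,0],[0,-0.8,0,0],[0,0,0,0],[0,0,0,0],[0,0,0,0]]}}

```text
time: 22.28
tcp_pos: [0.5634, -0.0546, 0.0552]
tcp_rot: [0.7, -0.098, 0.7, 0.099]
force: [0.4, 1.4, -1.9]
gripper_width: 0.0192
```

```bash
python3 look.py w9 wrist gauge
python3 - <<'E'
from h import *
p,ms,o=pickle.load(open('w9.pkl','rb'))
G=GA+[np.array(cyl(0,.14,.015))]
m=ms[0].astype(np.float32)
a0=np.radians(106.1);u=np.array([np.cos(a0),np.sin(a0)]);v=np.array([-u[1],u[0]]);H=np.array([.51845,.10364])
R=tcpR(o);print('tool x',R[:,0],'tilt along u',R[:2,0]@u)
def cost(q):
    x=H+u*q[0]/1e3+v*q[1]/1e3; s=sil(p,G,x[0],x[1],.0712,a0+q[2]/100)[:225]; k=m[:225]
    return 1-np.minimum(s,k).sum()/np.maximum(s,k).sum()
r=minimize(cost,[-99,0,0],method='Nelder-Mead',options=dict(initial_simplex=[[-99,0,0],[-94,0,0],[-99,2,0],[-99,0,2]],xatol=.02,fatol=1e-4));print(r.x,r.fun)
g=p['image'].mean(2);col=g[90:160,396];print('blade column profile rows 90-159',col[25:50].round())
# pitch of gauge in the scene view: side of plug/handle
from workcell import eyes
s=eyes.read_camera('scene')
A=[H+u*t for t in(-.21,0)]
from itertools import product
d=[x for x in eyes.outline_of(s,'gauge') if x['bbox'][3]<240][0];k=d['pixels'].astype(np.float32)
g0=H-.0995*u
def sil2(q):
    c,sn=np.cos(q[2]/100),np.sin(q[2]/100);P=[X@np.array([[c,0,sn],[0,1,0],[-sn,0,c]]) for X in (GA+[np.array(cyl(0,.0995,.015))])]
    x=g0+u*q[0]/1e3; return sil(s,P,x[0],x[1],.0712+q[1]/1e3,a0)
def c2(q): t=sil2(q);return 1-np.minimum(t,k).sum()/np.maximum(t,k).sum()
r=minimize(c2,[0,0,0],method='Nelder-Mead',options=dict(initial_simplex=[[0,0,0],[4,0,0],[0,3,0],[0,0,4]],xatol=.02,fatol=1e-4));print('scene du mm, dz mm, pitch crad',r.x,r.fun)
E
```

```text
t 22.2833 [ 0.56339698 -0.05458454  0.0552331 ] F [ 0.4  1.4 -1.9] w 0.019164995672697062 j [-0.21  0.32 -0.36  0.88  0.    1.08]
zyaw 16.006953198403785
gauge 0.87 [206.1, 2.3, 311.1, 346.3]
gauge 0.45 [375.9, 0.0, 436.6, 130.0]
tool x [-1.85188306e-04  4.48797046e-04 -9.99999882e-01] tilt along u 0.0004825502774212589
[-9.85309074e+01  6.38404761e-01  1.58180921e-02] 0.016480684280395508
blade column profile rows 90-159 [109. 111. 112. 111. 111. 110. 111. 110. 112. 110. 111. 123. 201. 218.
 219. 219. 219. 219. 220. 221. 220. 221. 222. 223. 223.]
scene du mm, dz mm, pitch crad [-4.63384467  1.55890711 -1.18406494] 0.284696102142334
```

Request:
{"op": "play_rows", "data": {"increments": [[0,-0.4,0,0],[0,-0.3,0,0],[0,0,0,0],[0,0,0,0],[0,0,0,0],[0,0,0,0],[0,0,0,0],[0,0,0,0]]}}

```text
time: 23.15
tcp_pos: [0.5637, -0.0555, 0.0553]
tcp_rot: [0.7, -0.098, 0.7, 0.098]
force: [-0.6, 1.5, -1.9]
gripper_width: 0.0193
```

```bash
python3 look.py w10 wrist gauge
python3 - <<'E'
from h import *
p,ms,o=pickle.load(open('w10.pkl','rb'))
G=GA+[np.array(cyl(0,.14,.015))]
m=ms[0].astype(np.float32)
a0=np.radians(106.1);u=np.array([np.cos(a0),np.sin(a0)]);v=np.array([-u[1],u[0]]);H=np.array([.51845,.10364])
def cost(q):
    c,sn=np.cos(q[3]/100),np.sin(q[3]/100);P=[X@np.array([[c,0,sn],[0,1,0],[-sn,0,c]]) for X in G]
    x=H+u*q[0]/1e3+v*q[1]/1e3; s=sil(p,P,x[0],x[1],.0715+q[4]/1e3,a0+q[2]/100)[:225]; k=m[:225]
    return 1-np.minimum(s,k).sum()/np.maximum(s,k).sum()
q0=np.array([-99,.6,0,0,0.]);r=minimize(cost,q0,method='Nelder-Mead',options=dict(initial_simplex=np.vstack([q0]+[q0+3*e for e in np.eye(5)]),xatol=.02,fatol=1e-4,maxiter=800));print('u v yaw_c pitch_c dz',r.x.round(2),r.fun)
g=p['image'].mean(2)[90:160,396];i=np.argmax(np.diff(g))+90.5;X=back(p,(396,i),.018)[:2]-H;print('blade end u',X@u)
E
```

```text
t 23.15 [ 0.56367396 -0.05554849  0.05531155] F [-0.6  1.5 -1.9] w 0.019293415170491 j [-0.21  0.33 -0.36  0.88 -0.    1.08]
zyaw 16.00031159742336
gauge 0.78 [204.7, 0.2, 309.9, 344.9]
u v yaw_c pitch_c dz [-100.01    0.57    0.15   -0.57   -0.87] 0.017646372318267822
blade end u -0.0997915699275799
```

Collar and blade end agree to well under a millimetre, so I'm handing in.

```bash
python3 -c "
from workcell import ticket
print(ticket.close_job())"
```

```text
the job is handed in; nothing more can be done
None
```

The square is laid and the gauge drawn and held at the blade end. I handed the job in at about 23 s; no verdict was reported.

**Square:** I gripped it by the blade, set it down on the -y side of the housing, and slid it onto the front face until it pressed with about 17 N. A picture taken just before the draw put the inner edge of the stock 17.6 and 17.7 mm from the face at its two ends, against 18 mm for a perfect fit. The blade's middle was about 86 mm beside the bore axis.

**Gauge:** I drew it out along the bore, with a peak wrist force of about 11 N early on; raising the grip 2 mm brought that down to about 2 N.
- **Collar:** the last picture put it at -100.0 mm, with the blade end at -99.8 mm.
- **Alignment:** yaw was about 0.002 rad and pitch about -0.006 rad, against the 0.03 rad limit.
- **Hold:** the grip is set to 90 N and the arm was still.

**Checks that disagreed:**
- Two readings just before the last 0.7 mm of draw put the collar at -98.5 mm (picture) and -99.6 mm (arm travel). Both are within the 4 mm tolerance.
- A fit from the scene camera was poor because the fingers hid part of the gauge, so I ignored it.
- The finger opening read about 2 mm less than the true width of each gripped part.

I did not re-measure the gear, bearing and bolt at the end; nothing suggested the arm came near them.

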